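# Close up a row of hexagonal blanks in the engraving tray

## Robot

A 7-joint arm with a two-finger parallel gripper is mounted at the origin on the work surface. World frame = base frame: x ahead of the robot, y to its left, z up, the work surface at z = 0. Lengths are in m, angles in rad, forces in N, time in s.
With the tool pointing down it reaches from about 0.4 to 0.85 m from the base axis. Payload 4.5 kg.
Tool frame: the origin (TCP) lies midway between the tips of the shut fingers; the grasp point (between the pads) lies 19 mm behind it; z points along the fingers, y is the line along which they close (so a half turn about z gives the same grasp; the last joint's range is limited). The gripper opens to 88 mm and grips with 3 to 60 N. Pads are 18 mm wide; open, the fingers measure 123 mm over their backs; the gripper's body (75 mm by 187 mm) begins 45 mm behind the grasp point.
Start: joints at [-1.296, 0.689, -0.195, 1.565, 0.157, 0.902, -0.215], TCP at [0.149, 0.607, 0.239] pointing down, gripper open.
Joint ranges: [-3.01, 3.01], [-0.46, 2.08], [-1.47, 1.51], [0.13, 2.56], [-1, 4.14], [0.04, 2.09], [-2.66, 2.66]. Speed limits (rad/s): [2.57, 2.57, 3.14, 3.14, 3.14, 3.14, 3.14].

## Interface

Orientations are given as a unit quaternion [x, y, z, w].
In Python, from cell import manip, eyes gives the robot as it stands.
- The arm moves only by the tool jog_arm, never from a script. Its argument "rows" is a list of rows, each a list of 6 numbers: the shift along the tool's x, y, z in units of 5 cm (1.0 is 5 cm), then the turn, a rotation vector about the tool's x, y, z in units of 0.12 rad (1.0 is 0.12 rad). In form: [[dx, dy, dz, wx, wy, wz], ...]. A call has 1 to 12 rows; each row shifts and turns the commanded pose from where the row before left it, along the tool's axes as they then stand; what a row does not reach is not made up. A row lasts 1/10 s, in which the tool goes at most 50 mm and 8.59 degrees, less where a joint would pass 70% of its speed; a pose out of reach is approached as far as the arm can. A call with a number of a shift or a turn outside -1 to 1 is refused whole. A call with a gripper value outside its range is refused whole. "hand" is the closure, from -1 (fully open) to 1 (shut), set as the call begins (left out, the last holds). The fingers move at their own pace and stop on an object; the grip force is fixed at half the most. Time passes only in rows, so rows that do not move let the fingers close. It gives the time, the measured TCP pose, the force, the opening and the grip force at its end, in the units of the state.
- manip.read_state(): the state, without advancing time (a new reading comes with each control period).
- eyes.capture(name): name is "scene" or "top"; returns a dict with "img" (400x640x3 uint8, red, green, blue), "mtx" (3x3 intrinsics, pixels), "world_from_camera" (4x4, takes a point from camera to world coordinates). Camera axes: x right, y down, z forward; pixel columns grow to the right and rows downward; lengths in m; the calibration is good to about 2 mm. A picture is of the moment at which its call begins. There is no depth.
- manip.close_job(): hands the job in; it is judged then, once.
The state is a dict: "clock": time; "joint_pos": joint angles; "dq": joint speeds; "joint_efforts": joint torques, N m; "position": TCP position; "tcp_rot": TCP orientation; "contact_force": force on the tool from outside, world axes, zero at the start; "moment": the same for the moment, N m; "width": finger opening in m; "finger_force": force on a finger pad.
Only numpy, scipy, OpenCV 4.12 (cv2) and the standard library are available. Lean on these libraries where they do the work, as an engineer would, in place of code of your own. Each camera call takes 0.05 s, during which the arm holds its last target. There are 200 camera calls.

## Task

Stand the missing full-size hexagonal blank in the wooden tray, between the three that are there and the sliding fence, with a flat face towards them. Then slide the fence, which has a black grip, along its track until all four blanks stand tightly packed, flat face to flat face, against the end stop, and let go. Leave the round blank and the smaller hexagon where they are on the bench.

Things in the scene. Friction and masses are not known exactly. Their poses are not given: they have to be found in the camera images.
- tray: Wooden engraving tray fixed to the bench, 84 x 330 mm, the long side along its own y. Origin at the centre of its underside, z up. Its floor is 6 mm above the bench; between two 16 mm thick, 18 mm high side rails runs a straight channel 52 mm wide, centred on the tray's y axis. At the +y end a fixed end stop, 36 mm high, has its inner face at y = +150 mm. A steel fence slides in the channel from the -y end.
- fence (a joint): Travel in m of the steel sliding fence along the tray's +y, towards the end stop. Clamping face (48 mm wide, from the floor up to 42 mm) at tray y = -104 mm + travel; range 0 to 0.150. It starts open at 0 to 0.025. It slides stiffly (about 2 N of friction) and stays where it is left. Four blanks packed tight take 144 mm, so it then reads 0.110.
- fence_grip (a point): Centre of the top of the black grip block on the fence, 68 mm above the bench. The block is 22 mm wide (tray x), 16 mm thick (tray y) and 26 mm tall, standing on the fence's 84 x 60 mm top plate whose top is 42 mm above the bench. The grip's centre lies 45 mm behind (tray -y of) the clamping face.
- blank_d: The missing blank, on the bench on the robot's side of the tray, in any of three places: a six-sided aluminium blank like the others, 36 mm across its flats (41.6 mm across corners), 40 mm tall, about 0.12 kg, standing on end; origin at the centre of its underside, z up; at yaw 0 two of its flat faces look along its own +y and -y, the others every 60 degrees.
- blank_a: Blank already in the tray, nearest the end stop, loosely spaced: a six-sided aluminium blank like the others, 36 mm across its flats (41.6 mm across corners), 40 mm tall, about 0.12 kg, standing on end; origin at the centre of its underside, z up; at yaw 0 two of its flat faces look along its own +y and -y, the others every 60 degrees.
- blank_b: Blank already in the tray, in the middle of the three, loosely spaced: a six-sided aluminium blank like the others, 36 mm across its flats (41.6 mm across corners), 40 mm tall, about 0.12 kg, standing on end; origin at the centre of its underside, z up; at yaw 0 two of its flat faces look along its own +y and -y, the others every 60 degrees.
- blank_c: Blank already in the tray, nearest the fence, loosely spaced: a six-sided aluminium blank like the others, 36 mm across its flats (41.6 mm across corners), 40 mm tall, about 0.12 kg, standing on end; origin at the centre of its underside, z up; at yaw 0 two of its flat faces look along its own +y and -y, the others every 60 degrees.
- round_blank: Round aluminium blank, 36 mm diameter, 40 mm tall, on the bench; not wanted. Origin at the centre of its underside.
- small_hex: Smaller hexagonal aluminium blank, 24 mm across flats, 40 mm tall, on the bench; not wanted. Origin at the centre of its underside.
There are look-alikes about, which are no part of the job. Leave any pink look-alike of the blank_c alone.

How it is judged:
On the way, in this order (a step that is already met when the one before it is completed fails the run):
1. the fourth blank stands on the tray floor in the row, let go (x of blank_d in the frame of tray between -0.012 and 0.012 m and y of blank_d in the frame of tray between -0.105 and 0.14 m and z of blank_d in the frame of tray between 0.003 and 0.009 m and angle between blank_d's own z axis and vertical below 0.08 rad and contact force between blank_d and the fingers below 0.1 N and linear speed of blank_d below 0.02 m/s), for 0.2 s.
2. the fence is slid up so that the four blanks are packed tight (x of blank_a in the frame of tray between -0.012 and 0.012 m and y of blank_a in the frame of tray between -0.105 and 0.14 m and z of blank_a in the frame of tray between 0.003 and 0.009 m and angle between each of blank_a, blank_b, blank_c, blank_d's own z axis and vertical below 0.08 rad and x of blank_b in the frame of tray between -0.012 and 0.012 m and y of blank_b in the frame of tray between -0.105 and 0.14 m and z of blank_b in the frame of tray between 0.003 and 0.009 m and x of blank_c in the frame of tray between -0.012 and 0.012 m and y of blank_c in the frame of tray between -0.105 and 0.14 m and z of blank_c in the frame of tray between 0.003 and 0.009 m and x of blank_d in the frame of tray between -0.012 and 0.012 m and y of blank_d in the frame of tray between -0.105 and 0.14 m and z of blank_d in the frame of tray between 0.003 and 0.009 m and value of joint fence between 0.107 and 0.114 m), for 0.2 s.
At the end, for the whole second after the job is handed in: All four blanks stand upright (within 4.5 degrees) on the tray's floor in its channel (centres within 12 mm of its middle line), at rest, and the fence reads 0.107 to 0.114 m: no more than 3 mm of slack in the whole row (all of step 2 and velocity of joint fence between -0.005 and 0.005 m/s and linear speed of each of blank_a, blank_b, blank_c, blank_d below 0.01 m/s); the robot touches nothing.
It fails at once if the round blank is moved more than 40 mm (distance of round_blank from where it was at the start of the episode above 0.04 m).
It fails at once if the smaller hexagonal blank is moved more than 40 mm (distance of small_hex from where it was at the start of the episode above 0.04 m).
It also fails if it takes over 48 s, if anything falls off the work surface, if the arm or the gripper's body presses on something with over 40 N, if the wrist force passes 120 N, or if a joint passes its speed limit or range.

## Working session

There is one attempt and no reset: what is moved stays moved. The work goes in short steps, Python scripts to look and compute and a tool call to move; the robot and the scene stay as the last step left them, time stands still between calls to the robot, and variables do not carry over. Pictures are saved under pics/ and viewed, at most 10 in all, crops included, and the job is handed in when it is done.

Besides the shell and the picture viewer there is one more tool, called after "Emit:" as name([rows], argument=value, ...), one row to a line, values as JSON. jog_arm: Moves the arm, as the interface text tells. Its arguments: {"type":"object","properties":{"rows":{"type":"array"},"hand":{"type":"number"}},"required":["rows"]}

```bash
mkdir -p pics; cat > h.py <<'E'
import numpy as np, cv2
from cell import manip, eyes
def cap(n,f=None):
    c=eyes.capture(n)
    if f: cv2.imwrite('pics/'+f,c['img'][:,:,::-1])
    np.savez(''+n+'.npz',K=c['mtx'],T=c['world_from_camera'],img=c['img'])
    return c
def ray(n,u,v,z):
    d=np.load(''+n+'.npz');K,T=d['K'],d['T']
    r=T[:3,:3]@np.linalg.solve(K,[u,v,1.]);o=T[:3,3]
    return o+r*(z-o[2])/r[2]
def proj(n,p):
    d=np.load(''+n+'.npz');K,T=d['K'],d['T']
    q=K@(T[:3,:3].T@(np.array(p)-T[:3,3]));return q[:2]/q[2]
E
python3 - <<'E'
from h import *
for n in('top','scene'):
    c=cap(n,n+'1.png');print(c['mtx'],c['world_from_camera'])
print(manip.read_state())
E
```

```text
[[471.67120303   0.         319.12632917]
 [  0.         471.67120303 202.97550624]
 [  0.           0.           1.        ]] [[ 2.42947311e-02 -9.88117345e-01  1.51769164e-01  4.72894213e-01]
 [-9.99704802e-01 -2.39715070e-02  3.95928555e-03  2.15515033e-02]
 [-2.74103134e-04 -1.51820552e-01 -9.88408036e-01  9.91994057e-01]
 [ 0.00000000e+00  0.00000000e+00  0.00000000e+00  1.00000000e+00]]
[[375.79299221   0.         319.1244827 ]
 [  0.         375.79299221 197.09438999]
 [  0.           0.           1.        ]] [[ 6.07578448e-01  4.71212300e-01 -6.39380480e-01  1.02678237e+00]
 [ 7.94259674e-01 -3.60474454e-01  4.89090726e-01 -3.12313531e-01]
 [-1.47633821e-05 -8.04995115e-01 -5.93281437e-01  4.64057705e-01]
 [ 0.00000000e+00  0.00000000e+00  0.00000000e+00  1.00000000e+00]]
{'clock': 0.1, 'joint_pos': array([-1.29618118,  0.68990406, -0.19452029,  1.56620606,  0.1573021 ,
        0.90252717, -0.21509556]), 'dq': array([ 0.00033053, -0.0017759 ,  0.00099453, -0.00282895, -0.00013774,
       -0.00150164,  0.0013912 ]), 'joint_efforts': array([-3.59851496e-03, -5.28500891e+01, -1.27181567e+00, -1.53836578e+01,
       -5.25642559e-02,  2.02839656e-03,  3.50448920e-05]), 'position': array([0.14896913, 0.60640978, 0.23799684]), 'tcp_rot': array([ 1.20078055e-01,  9.92764109e-01, -8.25942468e-04, -3.73150933e-05]), 'contact_force': array([ 0.27271927,  0.49678846, -0.80965692]), 'moment': array([-0.0536915 , -0.01013276,  0.01994336]), 'finger_force': 0.0, 'width': 0.08821935767601378}
```

View pics/top1.png

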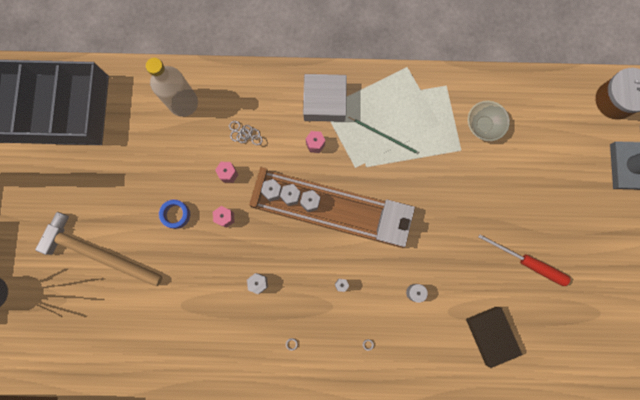

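View pics/scene1.png

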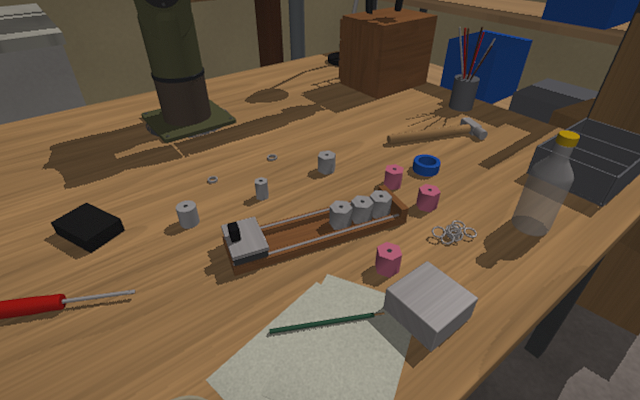

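In the top view, these could be taken for blank_d: the grey blank at (257,284), which looks like a full-size hexagon; the one at (343,286), a small hexagon; the one at (418,293), probably the round blank; and the pink look-alikes at (226,172), (222,216) and (316,141). The tray runs from its stop at (258,188) to the grip at (404,224). I'll check the choice in a close crop.

```bash
python3 - <<'E'
from h import *
im=cv2.imread('pics/top1.png')
def cr(u0,v0,u1,v1,s): return cv2.resize(im[v0:v1,u0:u1],None,fx=s,fy=s,interpolation=cv2.INTER_CUBIC)
a=cr(237,264,277,304,6);b=cr(323,266,363,306,6);c=cr(398,273,438,313,6)
t=cr(245,160,425,250,4)
m=np.zeros((600,720,3),np.uint8);m[:240,:240]=a;m[:240,240:480]=b;m[:240,480:720]=c;m[240:600,:720]=t
cv2.imwrite('pics/crop1.png',m)
E
```

```text
(no output)
```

View pics/crop1.png

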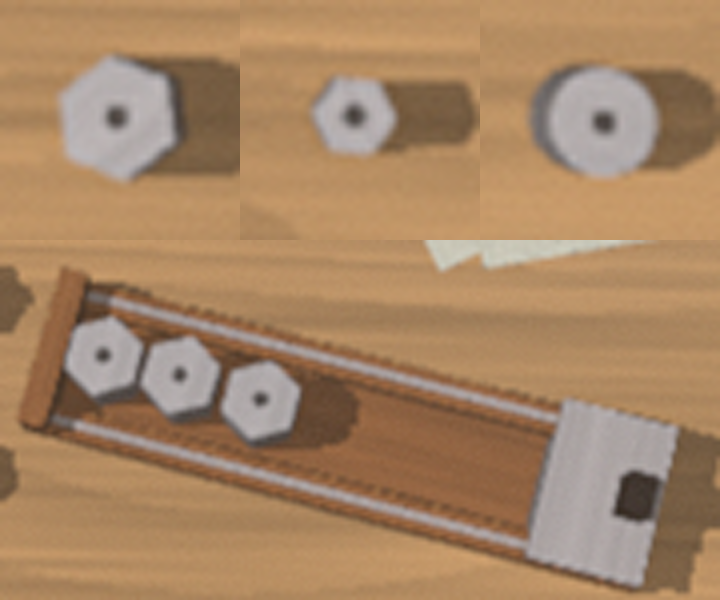

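```bash
cat >> h.py <<'E'
def hexfit(u,v,z=.04,r=13):
    im=np.load('top.npz')['img'];hsv=cv2.cvtColor(im,cv2.COLOR_RGB2HSV)
    m=((hsv[...,1]<45)&(hsv[...,2]>120)).astype(np.uint8);k=np.zeros_like(m);cv2.circle(k,(int(round(u)),int(round(v))),r,1,-1);m*=k
    n,l,s,c=cv2.connectedComponentsWithStats(m);i=1+np.argmax(s[1:,4]);M=(l==i).astype(np.uint8)
    cs=max(cv2.findContours(M,cv2.RETR_EXTERNAL,cv2.CHAIN_APPROX_NONE)[0],key=cv2.contourArea)
    F=np.zeros_like(M);cv2.drawContours(F,[cs],-1,1,-1);v_,u_=np.nonzero(F)
    P=np.array([ray('top',a,b,z)[:2] for a,b in zip(u_,v_)]);c0=P.mean(0);d=P-c0
    q=(d[:,0]+1j*d[:,1]);h=np.sum(q**6);corner=np.angle(h)/6
    return c0,np.degrees(corner),len(P)
E
python3 - <<'E'
from h import *
f=lambda x,y,s,u,v:((x+.5)/s-.5+u,(y+.5)/s-.5+v)
for n,p in dict(d=f(117,117,6,237,264),a=f(103,355-240,4,245,160),b=f(180,375-240,4,245,160),c=f(261,400-240,4,245,160)).items():
    c,a,k=hexfit(*p);print(n,p,ray('top',*p,.04)[:2].round(4),c.round(4),'corner deg mod 60',round(a%60,1),k)
g=lambda x,y,z:ray('top',*f(x,y-240,4,245,160),z)
for z in(.018,.024):
    A,B,C,D=g(90,295,z),g(560,414,z),g(62,422,z),g(525,545,z)
    for P,Q in((A,B),(C,D)):
        w=P-Q;print(z,P.round(4),Q.round(4),'dir',np.degrees(np.arctan2(w[1],w[0])).round(2))
    print('sep',np.linalg.norm(np.cross((A-B)/np.linalg.norm(A-B),C-B)))
for n,x,y,z in(('plate fl',563,398,.042),('plate fr',526,554,.042),('plate bl',678,428,.042),('plate br',640,587,.042),('grip',635,496,.068),('stop',85,275,.036),('stop2',45,425,.036)):print(n,g(x,y,z).round(4))
E
```

```text
d (256.0833333333333, 283.0833333333333) [0.4548 0.1469] [0.4544 0.1464] corner deg mod 60 10.8 290
a (270.375, 188.375) [0.6469 0.1261] [0.6466 0.1264] corner deg mod 60 46.8 283
b (289.625, 193.375) [0.6375 0.0863] [0.6376 0.0866] corner deg mod 60 42.9 283
c (309.875, 199.625) [0.6255 0.0444] [0.6257 0.045 ] corner deg mod 60 47.1 287
0.018 [0.6829 0.1367 0.018 ] [ 0.6255 -0.1113  0.018 ] dir 76.95
0.018 [0.6149 0.1485 0.018 ] [ 0.5565 -0.0935  0.018 ] dir 76.43
sep 0.06893977647811153
0.024 [0.6817 0.1359 0.024 ] [ 0.6245 -0.1105  0.024 ] dir 76.95
0.024 [0.614  0.1477 0.024 ] [ 0.556  -0.0928  0.024 ] dir 76.43
sep 0.06851509353882923
plate fl [ 0.63   -0.1096  0.042 ]
plate fr [ 0.5499 -0.0912  0.042 ]
plate bl [ 0.6159 -0.1681  0.042 ]
plate br [ 0.5347 -0.1485  0.042 ]
grip [ 0.5777 -0.1416  0.068 ]
stop [0.6896 0.1376 0.036 ]
stop2 [0.6105 0.1548 0.036 ]
```

The crop shows that the blank at (256,283) is the only full-size hexagon on the bench. The one at (382,285)/(343,286) is small and the one at (418,293) is round. blank_d is at (0.455, 0.147) with flats facing 100.8°. The tray's y axis points at about 76.7°, and tool y is already at 76.2°. First I move above blank_d.

Emit:
jog_arm([
  [-0.68,-0.62,0,0,0,0],
  [-0.68,-0.62,0,0,0,0],
  [-0.68,-0.62,0,0,0,0],
  [-0.68,-0.62,0,0,0,0],
  [-0.68,-0.62,0,0,0,0],
  [-0.68,-0.62,0,0,0,0],
  [-0.68,-0.62,0,0,0,0],
  [-0.68,-0.62,0,0,0,0],
  [-0.68,-0.62,0,0,0,0],
  [-0.68,-0.62,0,0,0,0],
  [-0.68,-0.62,0,0,0,0],
  [-0.68,-0.62,0,0,0,0],
], hand=-1)

```text
clock: 1.3
position: [0.4572, 0.1466, 0.2386]
tcp_rot: [0.12, 0.993, -0.0, -0.0]
contact_force: [0.9, 1.4, -0.6]
width: 0.0878
finger_force: 0.0
```

Emit:
jog_arm([
  [0,0,0,0,0,-0.7],
  [0,0,0,0,0,-0.7],
  [0,0,0,0,0,-0.7],
  [0,0,0,0,0,-0.7],
  [0,0,0,0,0,-0.7],
  [0,0,0,0,0,0],
])

```text
clock: 1.9
position: [0.4564, 0.1482, 0.2384]
tcp_rot: [-0.09, 0.996, 0.0, -0.0]
contact_force: [0.6, -0.1, -0.1]
width: 0.088
finger_force: 0.0
```

```bash
cat >> h.py <<'E'
from scipy.spatial.transform import Rotation as Ro
def go(x,y,z,ang):
    s=manip.read_state();R=Ro.from_quat(s['tcp_rot']).as_matrix();p=s['position']
    d=R.T@(np.array([x,y,z])-p)/.05
    # target: tool z down, tool y at ang deg
    a=np.radians(ang);ty=np.array([np.cos(a),np.sin(a),0]);tz=np.array([0,0,-1.]);Rt=np.stack([np.cross(ty,tz),ty,tz],1)
    w=Ro.from_matrix(R.T@Rt).as_rotvec()/.12
    print('t',s['clock'],'p',p.round(4),'yang',np.degrees(np.arctan2(R[1,1],R[0,1])).round(2),'width',round(s['width'],4),'F',s['contact_force'].round(1),s['finger_force'])
    print('shift units',d.round(2),'turn units',w.round(2))
E
python3 -c "
from h import *
go(.4546,.1467,.012,100.8)"
```

```text
t 1.9 p [0.4564 0.1482 0.2384] yang 100.27 width 0.088 F [ 0.6 -0.1 -0.1] 0.0
shift units [ 0.04 -0.02  4.53] turn units [ 0.   -0.01 -0.08]
```

Emit:
jog_arm([
  [0.04,-0.02,0.5,0,0,-0.08],
  [0,0,0.5,0,0,0],
  [0,0,0.5,0,0,0],
  [0,0,0.5,0,0,0],
  [0,0,0.5,0,0,0],
  [0,0,0.5,0,0,0],
  [0,0,0.5,0,0,0],
  [0,0,0.5,0,0,0],
  [0,0,0.35,0,0,0],
  [0,0,0.18,0,0,0],
  [0,0,0,0,0,0],
])

```text
clock: 3.0
position: [0.4543, 0.1471, 0.0114]
tcp_rot: [-0.094, 0.996, -0.0, -0.001]
contact_force: [-0.8, 0.0, 0.3]
width: 0.0879
finger_force: 0.0
```

Emit:
jog_arm([
  [0,0,0,0,0,0],
  [0,0,0,0,0,0],
  [0,0,0,0,0,0],
  [0,0,0,0,0,0],
  [0,0,0,0,0,0],
  [0,0,0,0,0,0],
  [0,0,0,0,0,0],
  [0,0,0,0,0,0],
], hand=1)

```text
clock: 3.8
position: [0.4548, 0.1472, 0.0123]
tcp_rot: [-0.094, 0.996, 0.0, 0.0]
contact_force: [-0.3, -0.6, 2.1]
width: 0.0358
finger_force: 29.9
```

Emit:
jog_arm([
  [0,0,-0.4,0,0,0],
  [0,0,-0.5,0,0,0],
  [0,0,-0.5,0,0,0],
  [0,0,-0.5,0,0,0],
  [0,0,-0.3,0,0,0],
  [0,0,0,0,0,0.7],
  [0,0,0,0,0,0.7],
  [0,0,0,0,0,0.7],
  [0,0,0,0,0,0.7],
  [0,0,0,0,0,0.7],
  [0,0,0,0,0,0],
])

```text
clock: 4.9
position: [0.4545, 0.147, 0.122]
tcp_rot: [0.115, 0.993, -0.0, -0.0]
contact_force: [-0.3, -0.4, -0.3]
width: 0.0358
finger_force: 29.9
```

```bash
python3 -c "
from h import *
go(.6053,-.0362,.019,76.7)"
```

```text
t 4.9 p [0.4545 0.147  0.122 ] yang 76.74 width 0.0358 F [-0.3 -0.4 -0.3] 29.860439506524017
shift units [-3.78 -2.87  2.06] turn units [-0.01 -0.    0.01]
```

Emit:
jog_arm([
  [-0.42,-0.32,0,0,0,0],
  [-0.42,-0.32,0,0,0,0],
  [-0.42,-0.32,0,0,0,0],
  [-0.42,-0.32,0,0,0,0],
  [-0.42,-0.32,0,0,0,0],
  [-0.42,-0.32,0,0,0,0],
  [-0.42,-0.32,0,0,0,0],
  [-0.42,-0.32,0,0,0,0],
  [-0.42,-0.31,0,0,0,0],
  [0,0,0.7,0,0,0],
  [0,0,0.4,0,0,0],
  [0,0,0,0,0,0],
])

```text
clock: 6.1
position: [0.6031, -0.0363, 0.0643]
tcp_rot: [0.115, 0.993, -0.001, -0.003]
contact_force: [0.4, -0.4, -2.2]
width: 0.0356
finger_force: 29.9
```

```bash
python3 -c "
from h import *
go(.6053,-.0362,.019,76.7)
c=cap('scene','s2.png')
im=cv2.imread('pics/s2.png');cv2.imwrite('pics/s2c.png',cv2.resize(im[110:300,200:440],None,fx=3,fy=3,interpolation=cv2.INTER_CUBIC))"
```

```text
t 6.1 p [ 0.6031 -0.0363  0.0643] yang 76.84 width 0.0356 F [ 0.4 -0.4 -2.2] 29.859969286626438
shift units [-0.05  0.01  0.91] turn units [-0.02 -0.05  0.02]
```

View pics/s2c.png

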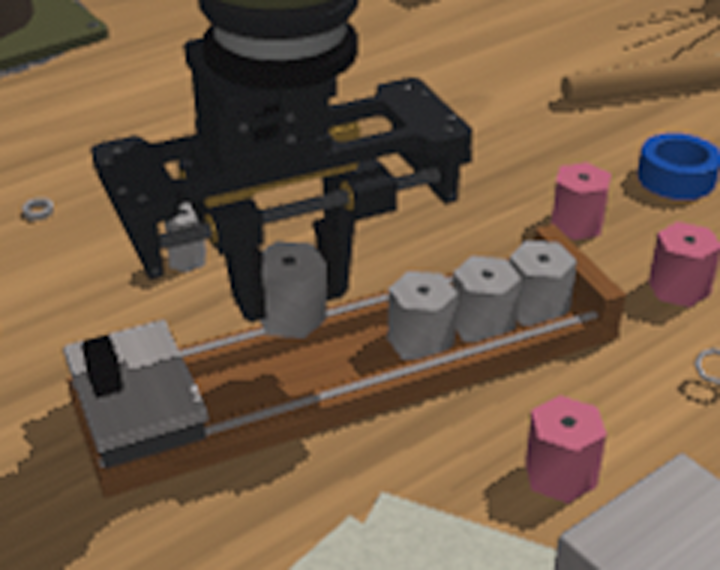

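The scene view shows blank_d upright in the fingers at crop (293,290), above the gap between the fence and blank_c. The channel below is clear. Now I lower it.

Emit:
jog_arm([
  [-0.02,0,0.2,0,0,0],
  [0,0,0.2,0,0,0],
  [0,0,0.2,0,0,0],
  [0,0,0.15,0,0,0],
  [0,0,0.1,0,0,0],
  [0,0,0,0,0,0],
  [0,0,0,0,0,0],
])

```text
clock: 6.85
position: [0.6069, -0.0361, 0.0247]
tcp_rot: [0.115, 0.993, 0.0, 0.0]
contact_force: [-0.3, -0.9, -1.5]
width: 0.036
finger_force: 29.9
```

```bash
python3 -c "
from h import *
go(.6053,-.0362,.018,76.7)"
```

```text
t 6.85 p [ 0.6069 -0.0361  0.0247] yang 76.76 width 0.036 F [-0.3 -0.9 -1.5] 29.859793169048316
shift units [ 0.03 -0.01  0.13] turn units [0.   0.   0.01]
```

Emit:
jog_arm([
  [0.03,0,0.05,0,0,0],
  [0,0,0.05,0,0,0],
  [0,0,0.03,0,0,0],
  [0,0,0,0,0,0],
  [0,0,0,0,0,0],
])

```text
clock: 7.35
position: [0.6054, -0.0358, 0.0183]
tcp_rot: [0.115, 0.993, 0.0, 0.0]
contact_force: [-1.1, 0.6, 1.2]
width: 0.0357
finger_force: 29.9
```

Emit:
jog_arm([
  [0,0,0,0,0,0],
  [0,0,0,0,0,0],
  [0,0,0,0,0,0],
  [0,0,0,0,0,0],
  [0,0,0,0,0,0],
], hand=-0.25)

```text
clock: 7.85
position: [0.6054, -0.0358, 0.0182]
tcp_rot: [0.115, 0.993, 0.0, 0.0]
contact_force: [0.5, 0.9, -0.1]
width: 0.0553
finger_force: 0.0
```

Emit:
jog_arm([
  [0,0,-0.1,0,0,0],
  [0,0,-0.2,0,0,0],
  [0,0,-0.4,0,0,0],
  [0,0,-0.5,0,0,0],
  [0,0,-0.5,0,0,0],
  [0,0,-0.5,0,0,0],
  [0,0,0,0,0,0],
])

```text
clock: 8.55
position: [0.6079, -0.0356, 0.1324]
tcp_rot: [0.115, 0.993, 0.001, 0.004]
contact_force: [1.1, 1.4, -0.1]
width: 0.0551
finger_force: 0.0
```

```bash
python3 -c "
from h import *
# grip centre in world: xt=.5975, yt=-.007
go(.5975*.973-.007*.23,-.5975*.23-.007*.973,.047,76.7)
c=cap('scene','s3.png')
im=cv2.imread('pics/s3.png');cv2.imwrite('pics/s3c.png',cv2.resize(im[150:290,200:440],None,fx=3,fy=3,interpolation=cv2.INTER_CUBIC))"
```

```text
t 8.55 p [ 0.6079 -0.0356  0.1324] yang 76.74 width 0.0551 F [ 1.1  1.4 -0.1] 0.0
shift units [ 0.06 -2.25  1.7 ] turn units [0.02 0.06 0.01]
```

View pics/s3c.png

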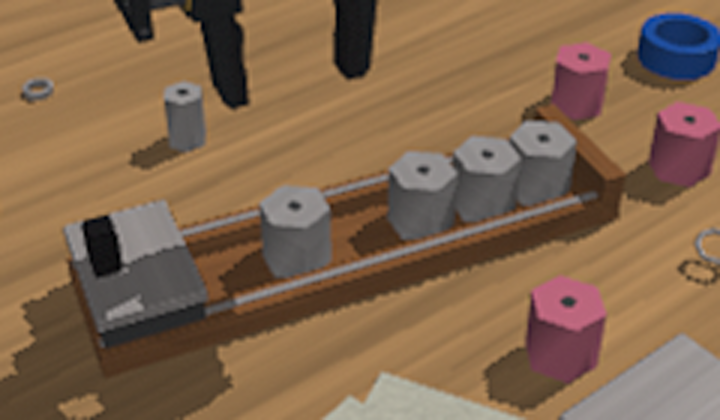

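The scene view shows blank_d upright at crop (295,230) in the channel, with a flat towards the row and the fingers clear. Next I grasp the fence grip.

Emit:
jog_arm([
  [0.06,-0.45,0,0.02,0.04,0],
  [0,-0.45,0,0,0,0],
  [0,-0.45,0,0,0,0],
  [0,-0.45,0,0,0,0],
  [0,-0.45,0,0,0,0],
  [0,0,0.5,0,0,0],
  [0,0,0.5,0,0,0],
  [0,0,0,0,0,0],
])

```text
clock: 9.4
position: [0.5732, -0.1445, 0.075]
tcp_rot: [0.115, 0.993, -0.001, -0.006]
contact_force: [-0.7, 0.1, 0.2]
width: 0.0552
finger_force: 0.0
```

```bash
python3 -c "
from h import *
go(.5975*.973-.007*.23,-.5975*.23-.007*.973,.047,76.7)"
```

```text
t 9.4 p [ 0.5732 -0.1445  0.075 ] yang 76.76 width 0.0552 F [-0.7  0.1  0.2] 0.0
shift units [-0.13  0.04  0.56] turn units [-0.03 -0.1   0.01]
```

Emit:
jog_arm([
  [0,0.04,0,0,0,0],
  [0,0,0,0,0,0],
  [0,0,0,0,0,0],
])

```text
clock: 9.7
position: [0.5777, -0.1425, 0.0795]
tcp_rot: [0.115, 0.993, -0.001, -0.002]
contact_force: [0.3, -0.2, 0.5]
width: 0.0555
finger_force: 0.0
```

```bash
python3 -c "
from h import *
go(.5975*.973-.007*.23,-.5975*.23-.007*.973,.047,76.7)"
```

```text
t 9.7 p [ 0.5777 -0.1425  0.0795] yang 76.78 width 0.0555 F [ 0.3 -0.2  0.5] 0.0
shift units [-0.05 -0.02  0.65] turn units [-0.02 -0.02  0.01]
```

Emit:
jog_arm([
  [-0.04,-0.02,0.2,0,0,0],
  [0,0,0.2,0,0,0],
  [0,0,0.15,0,0,0],
  [0,0,0.1,0,0,0],
  [0,0,0,0,0,0],
])

```text
clock: 10.2
position: [0.5777, -0.144, 0.0448]
tcp_rot: [0.115, 0.993, -0.001, -0.004]
contact_force: [-0.0, -0.3, -0.3]
width: 0.0551
finger_force: 0.0
```

Emit:
jog_arm([
  [0,0,0,0,0,0],
  [0,0,0,0,0,0],
  [0,0,0,0,0,0],
  [0,0,0,0,0,0],
  [0,0,0,0,0,0],
  [0,0,0,0,0,0],
], hand=1)

```text
clock: 10.8
position: [0.5785, -0.1441, 0.0461]
tcp_rot: [0.116, 0.993, -0.001, -0.002]
contact_force: [-0.2, -0.1, 1.7]
width: 0.0162
finger_force: 30.0
```

```bash
python3 -c "
from h import *
go(.5975*.973-.007*.23,-.5975*.23-.007*.973,.047,76.7)"
```

```text
t 10.8 p [ 0.5785 -0.1441  0.0461] yang 76.73 width 0.0162 F [-0.2 -0.1  1.7] 29.99575583729893
shift units [-0.02  0.   -0.02] turn units [-0.02 -0.04  0.  ]
```

Emit:
jog_arm([
  [0,0.1,0,0,0,0],
  [0,0.1,0,0,0,0],
  [0,0.1,0,0,0,0],
  [0,0.1,0,0,0,0],
  [0,0.1,0,0,0,0],
  [0,0.1,0,0,0,0],
  [0,0.1,0,0,0,0],
  [0,0.1,0,0,0,0],
  [0,0.1,0,0,0,0],
  [0,0.1,0,0,0,0],
  [0,0,0,0,0,0],
])

```text
clock: 11.9
position: [0.5907, -0.094, 0.046]
tcp_rot: [0.115, 0.993, -0.0, -0.002]
contact_force: [-0.0, -0.3, 5.6]
width: 0.0158
finger_force: 30.0
```

Emit:
jog_arm([
  [0,0.1,0,0,0,0],
  [0,0.1,0,0,0,0],
  [0,0.1,0,0,0,0],
  [0,0.1,0,0,0,0],
  [0,0.1,0,0,0,0],
  [0,0.1,0,0,0,0],
  [0,0.1,0,0,0,0],
  [0,0.1,0,0,0,0],
  [0,0,0,0,0,0],
])

```text
clock: 12.8
position: [0.6001, -0.0557, 0.046]
tcp_rot: [0.115, 0.993, -0.0, -0.002]
contact_force: [1.9, -1.0, 4.8]
width: 0.0158
finger_force: 30.0
```

```bash
python3 -c "
from h import *
yt=-.0071+.108
go(.5975*.973+yt*.23,-.5975*.23+yt*.973,.047,76.7)
cap('top')
im=cv2.imread('pics/top1.png')
im=np.load('top.npz')['img'][150:260,235:425,::-1];cv2.imwrite('pics/t2.png',cv2.resize(im,None,fx=4,fy=4,interpolation=cv2.INTER_CUBIC))"
```

```text
t 12.8 p [ 0.6001 -0.0557  0.046 ] yang 76.79 width 0.0158 F [ 1.9 -1.   4.8] 30.0002412032336
shift units [-0.01  0.34 -0.02] turn units [-0.01 -0.03  0.01]
```

View pics/t2.png

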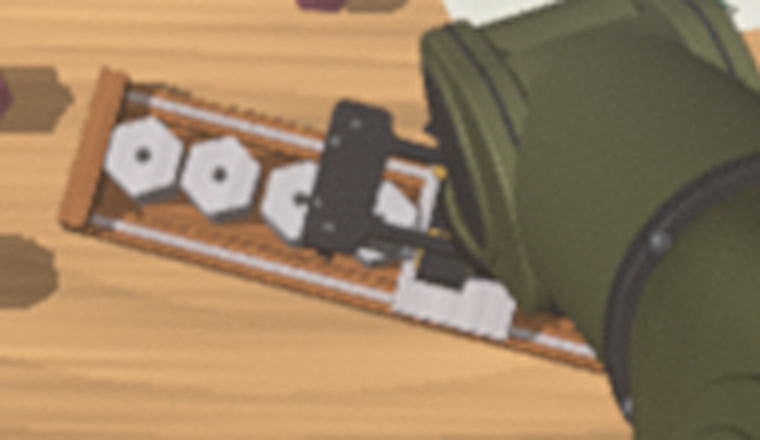

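The top view shows the fence plate at crop (455,300). blank_d is just ahead of it at (390,215), and the three blanks are undisturbed. I continue slowly.

Emit:
jog_arm([
  [0,0.05,0,0,0,0],
  [0,0.05,0,0,0,0],
  [0,0.05,0,0,0,0],
  [0,0.05,0,0,0,0],
  [0,0.04,0,0,0,0],
  [0,0.04,0,0,0,0],
  [0,0,0,0,0,0],
  [0,0,0,0,0,0],
])

```text
clock: 13.65
position: [0.603, -0.0436, 0.0461]
tcp_rot: [0.116, 0.993, -0.001, -0.002]
contact_force: [1.0, -2.3, 6.2]
width: 0.0161
finger_force: 30.0
```

```bash
python3 -c "
from h import *
yt=-.0071+.108
go(.5975*.973+yt*.23,-.5975*.23+yt*.973,.047,76.7)"
```

```text
t 13.65 p [ 0.603  -0.0436  0.0461] yang 76.72 width 0.0161 F [ 1.  -2.3  6.2] 29.99851759057492
shift units [-0.01  0.09 -0.02] turn units [-0.02 -0.03  0.  ]
```

Emit:
jog_arm([
  [0,0.03,0,0,0,0],
  [0,0.03,0,0,0,0],
  [0,0.02,0,0,0,0],
  [0,0,0,0,0,0],
  [0,0,0,0,0,0],
])

```text
clock: 14.15
position: [0.6039, -0.0402, 0.0461]
tcp_rot: [0.116, 0.993, -0.001, -0.002]
contact_force: [2.0, -3.1, 6.5]
width: 0.0155
finger_force: 30.0
```

Emit:
jog_arm([
  [0,0.02,0,0,0,0],
  [0,0,0,0,0,0],
  [0,0,0,0,0,0],
])

```text
clock: 14.45
position: [0.604, -0.0396, 0.046]
tcp_rot: [0.116, 0.993, -0.002, -0.002]
contact_force: [1.7, -4.2, 7.2]
width: 0.0161
finger_force: 30.0
```

Emit:
jog_arm([
  [0,0.02,0,0,0,0],
  [0,0,0,0,0,0],
  [0,0,0,0,0,0],
])

```text
clock: 14.75
position: [0.6041, -0.0388, 0.046]
tcp_rot: [0.116, 0.993, -0.002, -0.002]
contact_force: [0.3, -4.2, 7.0]
width: 0.016
finger_force: 30.0
```

Emit:
jog_arm([
  [0,0.03,0,0,0,0],
  [0,0,0,0,0,0],
  [0,0,0,0,0,0],
])

```text
clock: 15.05
position: [0.6045, -0.0374, 0.046]
tcp_rot: [0.116, 0.993, -0.002, -0.002]
contact_force: [0.3, -4.3, 7.5]
width: 0.0158
finger_force: 30.0
```

Emit:
jog_arm([
  [0,0.03,0,0,0,0],
  [0,0,0,0,0,0],
  [0,0,0,0,0,0],
])

```text
clock: 15.35
position: [0.6045, -0.0374, 0.046]
tcp_rot: [0.116, 0.993, -0.003, -0.002]
contact_force: [0.2, -7.3, 7.6]
width: 0.0159
finger_force: 30.0
```

```bash
python3 -c "
from h import *
cap('scene')
im=np.load('scene.npz')['img'][150:270,290:430,::-1];cv2.imwrite('pics/s4.png',cv2.resize(im,None,fx=5,fy=5,interpolation=cv2.INTER_CUBIC))"
```

```text
(no output)
```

View pics/s4.png

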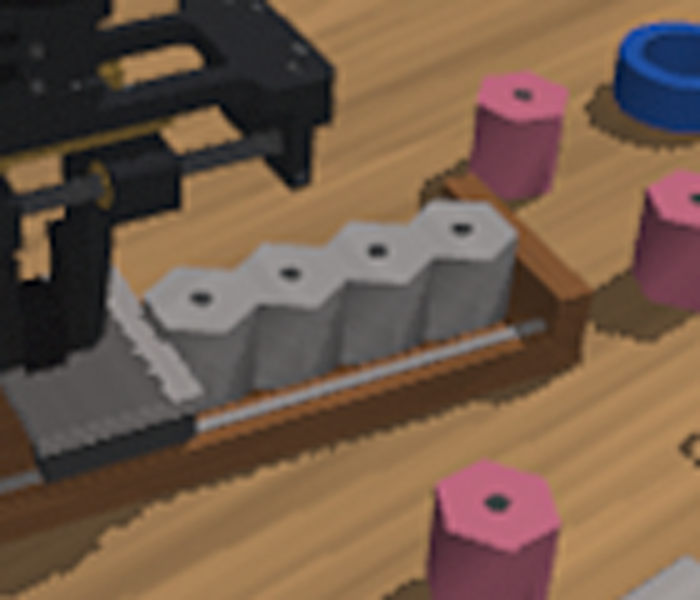

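The crop shows all four blanks flush, at (200,300), (290,273), (377,250) and (461,229), with the fence against the row. The fence has stalled and the force is rising. One firmer push, then I let go.

Emit:
jog_arm([
  [0,0.04,0,0,0,0],
  [0,0.04,0,0,0,0],
  [0,0,0,0,0,0],
  [0,0,0,0,0,0],
])

```text
clock: 15.8
position: [0.6045, -0.0374, 0.046]
tcp_rot: [0.118, 0.993, -0.005, -0.003]
contact_force: [-1.1, -12.7, 9.0]
width: 0.016
finger_force: 30.1
```

Emit:
jog_arm([
  [0,-0.06,0,0,0,0],
  [0,0,0,0,0,0],
  [0,0,0,0,0,0],
])

```text
clock: 16.1
position: [0.6045, -0.0374, 0.046]
tcp_rot: [0.117, 0.993, -0.003, -0.002]
contact_force: [0.0, -8.3, 8.2]
width: 0.0161
finger_force: 30.0
```

Emit:
jog_arm([
  [0,0,0,0,0,0],
  [0,0,0,0,0,0],
  [0,0,0,0,0,0],
  [0,0,0,0,0,0],
  [0,0,0,0,0,0],
], hand=-0.1)

```text
clock: 16.6
position: [0.6043, -0.0326, 0.0454]
tcp_rot: [0.115, 0.993, -0.001, -0.003]
contact_force: [0.1, 0.7, 0.2]
width: 0.0481
finger_force: 0.0
```

Emit:
jog_arm([
  [0,0,-0.2,0,0,0],
  [0,0,-0.4,0,0,0],
  [0,0,-0.6,0,0,0],
  [0,0,-0.6,0,0,0],
  [0,0,-0.6,0,0,0],
  [-0.6,0,-0.6,0,0,0],
  [0.6,-0.6,0,0,0,0],
  [0.6,-0.6,0,0,0,0],
  [0.6,-0.6,0,0,0,0],
  [0.6,-0.6,0,0,0,0],
  [0,0,0,0,0,0],
])

```text
clock: 17.7
position: [0.4838, -0.1336, 0.1966]
tcp_rot: [0.118, 0.993, -0.003, -0.006]
contact_force: [0.9, 0.1, 0.1]
width: 0.0485
finger_force: 0.0
```

```bash
python3 -c "
from h import *
cap('scene');cap('top')
a=cv2.resize(np.load('scene.npz')['img'][150:290,260:430,::-1],None,fx=3,fy=3,interpolation=cv2.INTER_CUBIC)
b=cv2.resize(np.load('top.npz')['img'][155:255,240:425,::-1],None,fx=2.75,fy=2.75,interpolation=cv2.INTER_CUBIC)[:180+90,:510]
m=np.zeros((600,510,3),np.uint8);m[:a.shape[0],:a.shape[1]]=a
m[420:600]=cv2.resize(b,(510,180)) if 0 else cv2.resize(np.load('top.npz')['img'][160:250,245:425,::-1],(360,180),interpolation=cv2.INTER_CUBIC)[:, :0].shape and np.pad(cv2.resize(np.load('top.npz')['img'][160:250,245:425,::-1],(360,180),interpolation=cv2.INTER_CUBIC),((0,0),(0,150),(0,0)))
cv2.imwrite('pics/end.png',m)"
```

```text
(no output)
```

View pics/end.png

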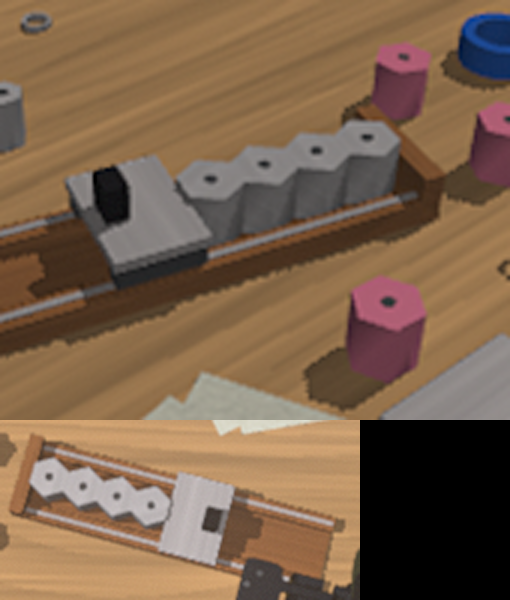

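Both views show the four blanks packed flat to flat between the end stop and the fence. The arm is clear, so I hand the job in.

```bash
python3 -c "
from h import *
print(manip.close_job())"
```

```text
the job is handed in; nothing more can be done
None
```

I stood the fourth blank in the tray and slid the fence about 110 mm until it stalled, with all four blanks packed flat to flat against the end stop. I then let go, cleared the arm and handed the job in at about 18 s; no verdict came back.

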